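Lock the saddle-rail clamp with its pin

TASK

Lock the clamp that holds the spare saddle rail: take the blue-gripped locking pin out of its wooden block, set its tip lightly on one end of the groove in the clamp's cover plate, and slide it along the groove until it drops into the hidden, shuttered socket. Press it fully home so that its collar rests on the cover, and leave it standing there. A light push is enough throughout, so never force the pin against the clamp, and leave the multitool, the patch tube and the tumbler where they are.

Things in the scene. Friction and masses are not known exactly. Their poses are not given: they have to be found in the camera images.
- pin: Steel locking pin, 95 mm tall, about 120 g, upright in its block at the start. Origin at the centre of its tip (lower end), z up along it. From the tip: round shank 12 mm thick (end chamfered 1.5 mm) to 28 mm, collar 30 mm thick from 28 to 33 mm, round blue silicone grip 22 mm thick from 33 to 95 mm. Grip from above, about 65 mm from the tip.
- block: Fixed dark wooden parking block, 75 x 75 x 40 mm high, origin at the centre of its underside; a vertical 17 mm through hole in the middle takes the pin's shank, and the pin's collar rests on top.
- clamp: Fixed clamp, 246 mm long along its y, origin under its middle on the work surface, z up. Silver sprung cover plate 40 mm wide along y at x = 0, between grey end blocks 62 mm high that begin at y = -66 and +66 mm. A groove 18 mm wide runs along the cover at x = 0 between two lips; floor 52 mm, lip tops 56 mm above the origin. Home: collar on the lips, tip 28 mm above the origin.
- groove (a point): Middle of the groove floor, axes as the clamp's (y along the groove). Somewhere along it, centre between y = -36 and +36 mm, is a socket 16 mm long (y), 18 mm wide, over 24 mm deep, closed by a flush shutter of the same silver, not to be told from the floor by eye; it gives way under less than 1 N and the pin's weight holds it down. Beyond |y| = 46 mm the floor is always solid.
- cover (a point): Middle of the groove floor again; on how the cover yields: all of it sinks under load, starting at about 1.5 N, then 1.5 N per mm, and bottoms hard after 8 mm (about 14 N; 20 N is too much). If a tip pressed 2 to 3 mm down slides onto the socket, the cover springs up round it, the upward force vanishes and the socket's far wall stops the tip sideways.
- rail (a point): Middle of the spare saddle rail, a 7 mm bent steel bar held in the clamp at clamp x = +40 mm, 46 mm up, along y; its bent ends reach x = 85 mm, y = -150 and +150 mm. The dark jaws on it, at y = -85 and +85 mm, are 65 mm high.
- multitool: Loose silver multitool lying flat, 20 x 85 x 14 mm, long along its y; origin under its centre. Leave alone.
- tube: Loose red patch tube with white cap lying flat, 30 x 88 x 16 mm, long along its y; origin under its centre. Leave alone.
- tumbler: Loose glass tumbler, 72 mm across, 95 mm high, two spokes rising from it to 285 mm; origin at the centre of its underside. Leave alone.
Things that resemble listed ones, but are neither listed nor needed, are in the scene too. There is more than one size of the pin; the job needs the middle-sized. Of the things that look like the block, the larger one is meant.

How it is judged:
By the outcome, as a careful person would: the job done as asked, in the order asked, and still so for the second after the job is handed in, with the robot touching nothing.
It also fails if it takes over 72 s, if anything falls off the work surface, if the arm or the gripper's body presses on something with over 40 N, if the wrist force passes 120 N, or if a joint passes its speed limit or range.

ROBOT

A 6-joint arm with a two-finger parallel gripper is mounted at the origin on the work surface. World frame = base frame: x ahead of the robot, y to its left, z up, the work surface at z = 0. Lengths are in m, angles in rad, forces in N, time in s.
With the tool pointing down it reaches from about 0.3 to 0.825 m from the base axis. Payload 5.4 kg.
Tool frame: the origin (TCP) lies at the very end of the fingers, on their centre line; the grasp point (between the pads) lies 19 mm behind it; x points along the fingers, z is the direction in which the jaws open and shut, and the axes are right-handed (so a half turn about x gives the same grasp; the last joint's range is limited). The gripper opens to 92 mm and grips with 3 to 60 N. Pads are 20 mm wide; open, the fingers measure 128 mm over their backs; the gripper's body (75 mm by 189 mm) begins 69 mm behind the grasp point.
Start: joints at [1.043, 0.158, 1.597, -0, 1.386, -0.21], TCP at [0.18, 0.546, 0.181] pointing down, gripper open.
Joint ranges: [-2.91, 2.91], [-0.94, 2.29], [0.18, 2.7], [-1.29, 4.43], [0.17, 2.64], [-3, 3]. Speed limits (rad/s): [2.57, 2.57, 3.14, 3.14, 3.14, 3.14].

INTERFACE

Orientations are given as a unit quaternion [x, y, z, w].
In Python, from rig import * gives the robot as it stands.
- The arm moves only by the tool apply_moves, never from a script. Its arguments are lists of equal length, an entry for each row: "fingers": the opening, from -1 (shut) to 1 (fully open); "xyz": the shift along the tool's x, y, z in mm, a list of three; "turn": the turn about the tool's x in degrees. A call has 1 to 20 rows; each row is the pose to reach, as a shift and turn from the pose measured when the call began, along the tool's axes at that moment; what a row does not reach only later rows make up. A row lasts 1/12 s, in which the tool goes at most 41.7 mm and 7.16 degrees, less where a joint would pass 70% of its speed; a pose out of reach is approached as far as the arm can. A call with a gripper value outside its range is refused whole. The fingers move at their own pace and stop on an object; "squeeze" is the grip in N (left out, the last holds). Time passes only in rows, so rows that repeat a pose let the fingers close. It gives the time, the measured TCP pose, the force and the opening at its end, in the units of the state.
- observe(): the state, without advancing time (a new reading comes with each control period).
- grab_frame(name): name is "side" or "top" or "wrist"; returns the picture (384x512x3 uint8, red, green, blue); there is no depth.
- calibration(name): a dict with "vertical_fov" (degrees; the focal length in pixels is half the picture's height over the tangent of half this angle, whatever the lens; pixels are square), "cx", "cy" (the principal point, pixels), "k1" (the pictures are not rectified: a ray, as slopes to the right and down, at radius r is drawn at 1 + k1 r^2 times it, then the intrinsics apply), "rvec" (rotation vector, rad) and "tvec" (3), from world to camera coordinates, as OpenCV has them. Camera axes: x right, y down, z forward; pixel columns grow to the right and rows downward; lengths in m; the calibration is good to about 2 mm. A picture is of the moment at which its call begins: read the wrist's pose just before it. calibration takes no time and is no camera call; for the wrist camera it gives the pose at the moment of the call.
- job_done(): hands the job in, once; it reports no verdict.
The state is a dict: "time": time; "joints": joint angles; "joint_vel": joint speeds; "joint_efforts": joint torques, N m; "position": TCP position; "tool_rot": TCP orientation; "ft_force": force on the tool from outside, world axes, zero at the start; "ft_torque": the same for the moment, N m; "gripper_width": opening from 0.0 (shut) to 1.0 (fully open).
Only numpy, scipy, OpenCV 4.12 (cv2) and the standard library are available. Lean on these libraries where they do the work, as an engineer would, in place of code of your own. Each camera call takes 0.05 s, during which the arm holds its last target. There are 200 camera calls.

## Working session

There is one attempt and no reset: what is moved stays moved. The work goes in short steps, Python scripts to look and compute and a tool call to move; the robot and the scene stay as the last step left them, time stands still between calls to the robot, and variables do not carry over. Pictures are saved under pics/ and viewed, about 8 in all and at most 12, crops included, and the job is handed in when it is done.

Besides the shell and the picture viewer there is one more tool, called after "Request:" as name(argument=value, ...) on one line, values as JSON. apply_moves: Moves the arm, as the interface text tells. Its arguments: {"type":"object","properties":{"fingers":{"type":"array"},"xyz":{"type":"array"},"turn":{"type":"array"},"squeeze":{"type":"number"}},"required":["fingers","xyz","turn"]}

```bash
mkdir -p pics; python3 - <<'E'
from rig import *
import cv2,numpy as np
s=observe();print(s['position'],s['tool_rot'],s['time'])
for n in('side','top'):
    im=grab_frame(n);cv2.imwrite(f'pics/{n}0.png',im[:,:,::-1]);print(n,calibration(n))
E
```

```text
[0.1793504  0.54559381 0.17964203] [-0.41484647  0.57341386  0.4143181   0.57222326] 0.0
side {'vertical_fov': 51.335779746508756, 'cx': 254.43382285759446, 'cy': 190.55066553826455, 'k1': -0.0852101818204175, 'rvec': array([ 0.33854559, -2.81146688,  1.1174493 ]), 'tvec': array([0.56001397, 0.12241808, 0.77750295])}
top {'vertical_fov': 54.26890833714211, 'cx': 255.02720742300178, 'cy': 189.49811709167352, 'k1': -0.10213075039710914, 'rvec': array([ 2.14042572, -2.09538986,  0.13295288]), 'tvec': array([0.04965284, 0.57825657, 0.72831918])}
```

View pics/top0.png

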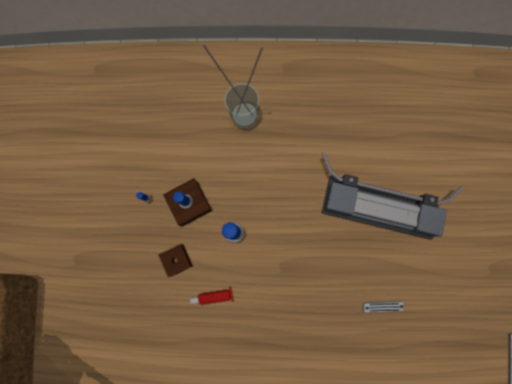

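View pics/side0.png

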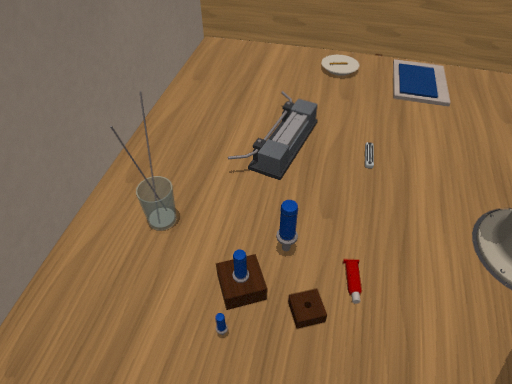

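Top view: pin in the big block at about (182,198), decoys at (143,197) and (232,232), clamp at about (385,207). Next I locate these.

```bash
cat > h.py <<'E'
from rig import *
import cv2,numpy as np
def cam(n):
    c=calibration(n);f=192/np.tan(np.radians(c['vertical_fov']/2))
    K=np.array([[f,0,c['cx']],[0,f,c['cy']],[0,0,1]])
    return K,np.array([c['k1'],0,0,0,0.]),cv2.Rodrigues(c['rvec'])[0],np.array(c['tvec']),c['rvec']
def ray(C,uv):
    K,d,R,t,_=C
    p=cv2.undistortPoints(np.array([[uv]],float),K,d)[0,0]
    return -R.T@t,R.T@np.array([p[0],p[1],1])
def onz(C,uv,z):
    o,r=ray(C,uv);return o+r*(z-o[2])/r[2]
def proj(C,P):
    K,d,R,t,rv=C
    return cv2.projectPoints(np.array(P,float).reshape(-1,3),rv,t,K,d)[0][:,0]
def tri(C1,a,C2,b):
    o1,r1=ray(C1,a);o2,r2=ray(C2,b)
    k=np.linalg.lstsq(np.c_[r1,-r2],o2-o1,rcond=None)[0]
    p,q=o1+k[0]*r1,o2+k[1]*r2
    return (p+q)/2,np.linalg.norm(p-q)
def blue(im):
    h=cv2.cvtColor(im,cv2.COLOR_RGB2HSV)
    m=cv2.inRange(h,(105,150,50),(130,255,255))
    n,l,s,c=cv2.connectedComponentsWithStats(m)
    return m,[(c[i],s[i]) for i in range(1,n) if s[i][4]>20]
E
python3 - <<'E'
from h import *
T,S=cam('top'),cam('side')
a=cv2.imread('pics/top0.png')[:,:,::-1].copy();b=cv2.imread('pics/side0.png')[:,:,::-1].copy()
for im in(a,b):
    for c,s in blue(im)[1]:print(c.round(1),s)
ca=[c for c,s in blue(a)[1] if np.hypot(*(c-[182,198]))<12][0]
cb=[c for c,s in blue(b)[1] if np.hypot(*(c-[240,264]))<12][0]
print('pin',tri(T,ca,S,cb), onz(T,ca,.107))
for p in((187,202),):print('block',onz(T,p,.04))
for p in((344,196),(431,216),(385,207)):print('clamp',p,onz(T,p,.06))
x=cv2.resize(a[160:250,310:480],None,fx=4.6,fy=4.6,interpolation=cv2.INTER_CUBIC)
cv2.imwrite('pics/clampcrop.png',x[:,:,::-1])
E
```

```text
[141.6 195.9] [137 193  10   7  47]
[180.7 198.1] [174 192  15  13 136]
[230.8 230.8] [223 223  17  16 209]
[417.2  80.4] [ 399   64   38   34 1026]
[287.8 219.3] [280 200  17  40 577]
[239.6 263.5] [233 250  14  28 321]
[220.4 321.4] [216 313  10  18 127]
pin (array([0.55108853, 0.20966263, 0.07825504]), np.float64(0.0015880120227791629)) [0.54793253 0.2027617  0.107     ]
block [0.54918375 0.20503594 0.04      ]
clamp (344, 196) [ 0.56508974 -0.11963083  0.06      ]
clamp (431, 216) [ 0.52710886 -0.29768631  0.06      ]
clamp (385, 207) [ 0.54402956 -0.20296504  0.06      ]
```

View pics/clampcrop.png

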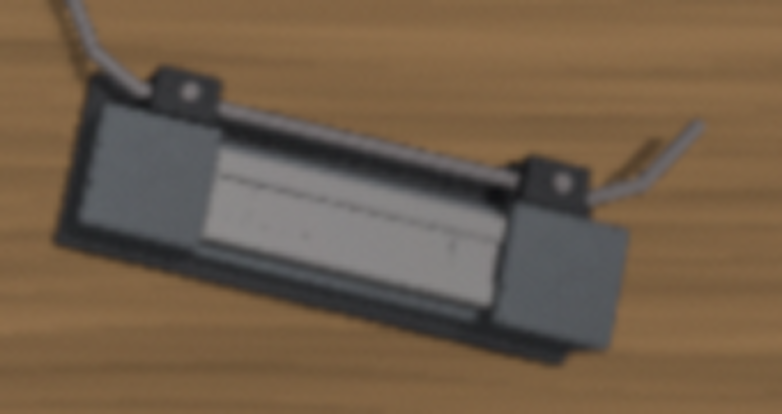

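Crop: the grey end blocks' inner edges are at about (220,128)-(202,243) and (508,203)-(493,318), with the rail on the upper side, which is clamp +x. I use these corners for the clamp pose.

```bash
cat >> h.py <<'E'
from scipy.spatial.transform import Rotation as Ro
def axes():
    s=observe();return np.array(s['position']),Ro.from_quat(s['tool_rot']).as_matrix()
def rel(P):
    p,R=axes();return (R.T@(np.array(P)-p)*1000).round(1)
E
python3 - <<'E'
from h import *
T=cam('top')
c=[onz(T,(310+u/4.6,160+v/4.6),.062) for u,v in((105,103),(220,128),(202,243),(80,220),(508,203),(630,230),(605,350),(493,318))]
c=np.array(c);print(c.round(4));m=c.mean(0)
y=c[:4].mean(0)-c[4:].mean(0);yaw=np.arctan2(y[1],y[0])-np.pi/2
print('clamp',m,np.degrees(yaw),np.linalg.norm(y))
p,R=axes();print(R.round(3))
print('above pin',rel([.5505,.2075,.17]))
for q in((243,115),):print('tumbler',onz(T,q,0))
E
```

```text
[[ 0.5924 -0.0968  0.062 ]
 [ 0.5821 -0.1477  0.062 ]
 [ 0.5309 -0.1388  0.062 ]
 [ 0.5401 -0.0854  0.062 ]
 [ 0.5508 -0.2758  0.062 ]
 [ 0.5396 -0.3311  0.062 ]
 [ 0.4865 -0.317   0.062 ]
 [ 0.5    -0.267   0.062 ]]
clamp [ 0.54030811 -0.20745551  0.062     ] -13.137175494360557 0.18538892520665692
[[-0.001 -0.95   0.313]
 [-0.001  0.313  0.95 ]
 [-1.     0.    -0.002]]
above pin [   9.9 -458.2 -205.2]
tumbler [0.7577074  0.09572325 0.        ]
```

Request:
apply_moves(fingers=[0.2,0.2,0.2,0.2,0.2,0.2,0.2,0.2,0.2,0.2,0.2,0.2,0.2,0.2,0.2,0.2,0.2,0.2], xyz=[[0,-40,-18],[0,-77,-34],[0,-115,-51],[0,-153,-68],[0,-191,-85],[0,-229,-103],[0,-267,-120],[0,-305,-137],[0,-343,-154],[0,-381,-171],[0,-419,-188],[0,-458,-205],[0,-458,-205],[0,-458,-205],[0,-458,-205],[0,-458,-205],[0,-458,-205],[0,-458,-205]], turn=[-5,-5,-5,-5,-5,-5,-5,-5,-5,-5,-5,-5,-5,-5,-5,-5,-5,-5])

```text
time: 1.6
position: [0.5496, 0.2089, 0.18]
tool_rot: [-0.44, 0.554, 0.44, 0.553]
ft_force: [-0.7, -0.0, 0.4]
gripper_width: 0.599
```

```bash
python3 - <<'E'
from h import *
s=observe();print(s['time'],s['position'],s['ft_force'],s['gripper_width']);print(axes()[1].round(3))
W=cam('wrist');print('cam at',-W[2].T@W[3])
im=grab_frame('wrist');cv2.imwrite('pics/w1.png',im[:,:,::-1])
E
```

```text
1.6 [0.54955434 0.20892775 0.18002586] [-0.65296125 -0.03938211  0.40153762] 0.5991993532130325
[[-0.001 -0.974  0.227]
 [-0.001  0.227  0.974]
 [-1.     0.001 -0.002]]
cam at [0.48456089 0.22400219 0.38441965]
```

View pics/w1.png

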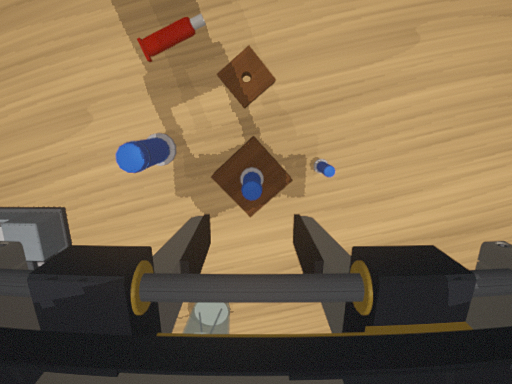

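Wrist view: pin grip top at about (251,189), collar at (252,178), block square centred at (251,176); nothing sits where the fingers will go down. I cast rays for each of these.

```bash
python3 - <<'E'
from h import *
W=cam('wrist')
im=cv2.imread('pics/w1.png')[:,:,::-1].copy()
m,B=blue(im)
for c,s in B:print(c,s)
print('top',onz(W,(251,190),.107),'blk',onz(W,(251,176),.04))
h=cv2.cvtColor(im,cv2.COLOR_RGB2HSV)
bc,bs=[(c,s) for c,s in B if np.hypot(*(c-[251,186]))<12][0]
print('mid',onz(W,bc,.085))
# block corners from picture
P=np.mean([onz(W,q,.04) for q in((253,136),(292,178),(250,217),(211,177))],0);print('blk corners',P)
for X in([.5505,.2075],[.549,.206],P[:2]):
    print(X,proj(W,[[*X,.107],[*X,.045]]).round(1).tolist(), rel([*X,.058]))
E
```

```text
[130.21216849 157.41029641] [117 143  28  29 641]
[328.69767442 170.60465116] [324 165  11  11  86]
[251.27248677 186.81746032] [242 173  20  27 378]
top [0.5507394  0.20729234 0.107     ] blk [0.54866481 0.20750853 0.04      ]
mid [0.55244959 0.20711893 0.085     ]
blk corners [0.55096967 0.20759517 0.04      ]
[0.5505, 0.2075] [[251.1, 189.7], [251.3, 178.1]] [122.   -1.1  -0.9]
[0.549, 0.206] [[249.4, 188.7], [249.9, 177.3]] [122.    0.   -2.7]
[0.55096967 0.20759517] [[251.3, 190.1], [251.5, 178.5]] [122.   -1.6  -0.7]
```

Request:
apply_moves(fingers=[0.2,0.2,0.2,0.2,0.2,0.2,0.2,-1,-1,-1,-1,-1,-1,-1,-1,-1], xyz=[[25,-1.3,-1],[50,-1.3,-1],[75,-1.3,-1],[100,-1.3,-1],[115,-1.3,-1],[122,-1.3,-1],[122,-1.3,-1],[122,-1.3,-1],[122,-1.3,-1],[122,-1.3,-1],[122,-1.3,-1],[122,-1.3,-1],[122,-1.3,-1],[122,-1.3,-1],[122,-1.3,-1],[122,-1.3,-1]], turn=[0,0,0,0,0,0,0,0,0,0,0,0,0,0,0,0], squeeze=30)

```text
time: 2.98
position: [0.5513, 0.2076, 0.0588]
tool_rot: [-0.44, 0.554, 0.439, 0.554]
ft_force: [0.1, 1.0, 3.2]
gripper_width: 0.228
```

Request:
apply_moves(fingers=[-1,-1,-1,-1,-1,-1,-1,-1], xyz=[[-5,0,0],[-20,0,0],[-45,0,0],[-70,0,0],[-95,0,0],[-120,0,0],[-130,0,0],[-130,0,0]], turn=[0,0,0,0,0,0,0,0])

```text
time: 3.65
position: [0.5528, 0.2079, 0.1915]
tool_rot: [-0.441, 0.552, 0.438, 0.555]
ft_force: [0.1, 0.1, -1.5]
gripper_width: 0.232
```

```bash
python3 - <<'E'
from h import *
s=observe();print(s['time'],s['position'],s['ft_force'],s['gripper_width'])
c=np.array([.5403,-.2075]);a=np.radians(-13.1);ex=np.array([np.cos(a),np.sin(a)])
print(rel([*(c+.055*ex),.188]))
E
```

```text
3.65 [0.55278041 0.20785473 0.19148812] [ 0.08236663  0.08236244 -1.47357517] 0.2318251511609188
[   3.9 -137.1 -407.3]
```

Request:
apply_moves(fingers=[-1,-1,-1,-1,-1,-1,-1,-1,-1,-1,-1,-1,-1,-1,-1,-1,-1,-1,-1], xyz=[[0,-5,-15],[0,-15,-44],[0,-25,-74],[0,-35,-104],[0,-45,-134],[0,-55,-164],[0,-65,-193],[0,-75,-223],[0,-85,-253],[0,-95,-282],[0,-105,-312],[0,-115,-342],[0,-125,-371],[0,-132,-392],[0,-137,-407],[0,-137,-407],[0,-137,-407],[0,-137,-407],[0,-137,-407]], turn=[0,0,0,0,0,0,0,0,0,0,0,0,0,0,0,0,0,0,0])

```text
time: 5.23
position: [0.5938, -0.2181, 0.1915]
tool_rot: [-0.441, 0.552, 0.439, 0.555]
ft_force: [-0.4, -0.6, -0.5]
gripper_width: 0.226
```

```bash
python3 - <<'E'
from h import *
s=observe();print(s['time'],s['position'],s['ft_force'],s['gripper_width']);print(axes()[1].round(3))
im=grab_frame('wrist');cv2.imwrite('pics/w2.png',im[:,:,::-1])
cv2.imwrite('pics/w2c.png',cv2.resize(im[20:260,70:450],None,fx=2,fy=2,interpolation=cv2.INTER_CUBIC)[:,:,::-1])
E
```

```text
5.2333 [ 0.59378144 -0.21806602  0.19148557] [-0.44949932 -0.5928146  -0.45825395] 0.22569396397133262
[[ 0.005 -0.974  0.225]
 [ 0.     0.225  0.974]
 [-1.    -0.005  0.002]]
```

View pics/w2c.png

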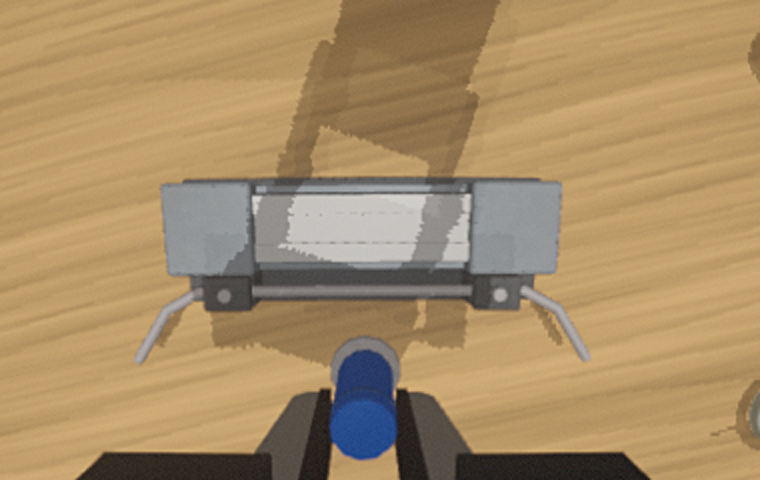

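Wrist crop: the cover spans u 252–471, groove edges at v≈213 and 242, so the clamp is nearly axis-aligned with the tool. The pin is held straight, with its collar at (365,370).

```bash
python3 - <<'E'
from h import *
W=cam('wrist');f=lambda u,v,z:onz(W,(70+u/2,20+v/2),z)
g=[f(u,v,.056) for u,v in((280,213.5),(440,212),(280,243),(440,242.5))]
c=np.array(g).mean(0);d=(g[1]-g[0]+g[3]-g[2]);print('groove mid',c,'width',np.linalg.norm(((g[0]+g[1])-(g[2]+g[3]))/2),'ydir deg',np.degrees(np.arctan2(d[1],d[0]))-90)
q=np.array([f(u,v,.062) for u,v in((162,185),(247,182),(252,273),(168,273),(472,181),(561,182),(557,272),(472,272))])
m=q.mean(0);y=q[4:].mean(0)-q[:4].mean(0);yaw=np.arctan2(y[1],y[0])-np.pi/2
print('blocks',m,np.degrees(yaw),np.linalg.norm(y))
e=np.array([f(252,228,.06),f(471,228,.06)]);print('cover ends',e,e.mean(0),np.linalg.norm(e[1]-e[0]))
p,R=axes()
# where pin tip is: collar underside z
tz=p[2]-.0468
print('collar centre',f(365,370,tz+.033),'tcp',p, 'proj expected',(proj(W,[[p[0],p[1],tz+.033],[p[0],p[1],tz+.095]])-[70,20])*2)
E
```

```text
groove mid [ 0.54136287 -0.20833959  0.056     ] width 0.01810946860479187 ydir deg -12.725430883460547
blocks [ 0.54124548 -0.20744921  0.062     ] -12.800520850249553 0.18655231775471898
cover ends [[ 0.52640688 -0.2720508   0.06      ]
 [ 0.55643357 -0.14273175  0.06      ]] [ 0.54142023 -0.20739127  0.06      ] 0.13275924776870898
collar centre [ 0.59374544 -0.21781373  0.17787922] tcp [ 0.59386296 -0.21815843  0.19167922] proj expected [[364.25936118 370.44031733]
 [364.83850367 430.28542338]]
```

```bash
python3 - <<'E'
from h import *
c=np.array([.5413,-.2074]);a=np.radians(-12.9);ey=np.array([-np.sin(a),np.cos(a)])
for y in(.053,-.053):print(rel([*(c+y*ey),.111]))
print(observe()['ft_force'])
E
```

```text
[80.5 54.1 51.5]
[ 80.3  53.9 -54.5]
[-0.68755577  0.7781691  -1.53671496]
```

Request:
apply_moves(fingers=[-1,-1,-1,-1,-1,-1,-1,-1,-1,-1,-1,-1], xyz=[[0,18,17],[0,36,34],[0,54,51.5],[0,54,51.5],[20,54,51.5],[40,54,51.5],[60,54,51.5],[70,54,51.5],[77,54,51.5],[80,54,51.5],[80,54,51.5],[80,54,51.5]], turn=[0,0,0,0,0,0,0,0,0,0,0,0])

```text
time: 6.28
position: [0.554, -0.1562, 0.1126]
tool_rot: [-0.442, 0.552, 0.438, 0.555]
ft_force: [1.0, -0.4, -1.2]
gripper_width: 0.228
```

```bash
cat > st.py <<'E'
from h import *
c=np.array([.5413,-.2074]);a=np.radians(-12.9);ex=np.array([np.cos(a),np.sin(a)]);ey=np.array([-np.sin(a),np.cos(a)])
s=observe();p=np.array(s['position']);F=np.array(s['ft_force'])
print('t',round(s['time'],2),'clamp xy mm',((p[:2]-c)@ex*1000).round(1),((p[:2]-c)@ey*1000).round(1),'tip z',((p[2]-.0468)*1000).round(1),'F clamp',(F[:2]@ex).round(1),(F[:2]@ey).round(1),F[2].round(1),'w',round(s['gripper_width'],3))
E
python3 st.py; python3 - <<'E'
from h import *
im=grab_frame('side');cv2.imwrite('pics/s2.png',cv2.resize(im[70:200,200:360],None,fx=4,fy=4,interpolation=cv2.INTER_CUBIC)[:,:,::-1])
E
```

```text
t 6.28 clamp xy mm 1.0 52.8 tip z 65.8 F clamp 1.1 -0.2 -1.2 w 0.228
```

View pics/s2.png

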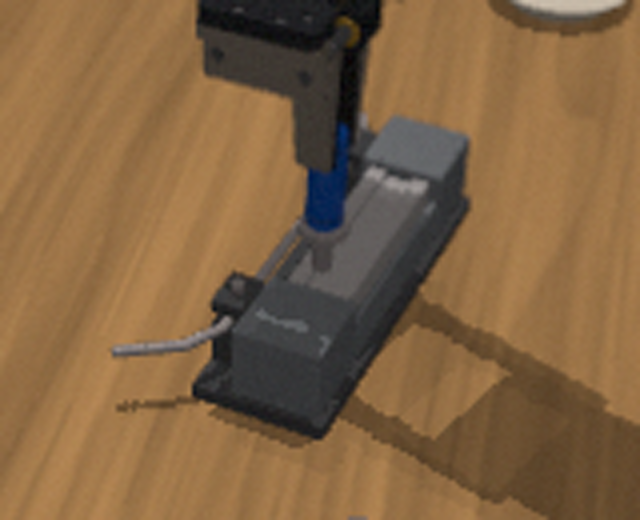

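Side view: the pin's tip is above the groove's +y end. I lower it slowly.

Request:
apply_moves(fingers=[-1,-1,-1,-1,-1,-1], xyz=[[3,1,0],[6,1,0],[8,1,0],[10,1,0],[11,1,0],[11,1,0]], turn=[0,0,0,0,0,0])

```text
time: 6.83
position: [0.553, -0.1559, 0.1013]
tool_rot: [-0.442, 0.552, 0.439, 0.555]
ft_force: [-0.3, -0.6, -1.9]
gripper_width: 0.225
```

```bash
python3 st.py
```

```text
t 6.83 clamp xy mm -0.1 52.8 tip z 54.5 F clamp -0.2 -0.6 -1.9 w 0.225
```

Request:
apply_moves(fingers=[-1,-1,-1,-1], xyz=[[1,0,0],[2,0,0],[3,0,0],[3,0,0]], turn=[0,0,0,0])

```text
time: 7.17
position: [0.5532, -0.156, 0.0985]
tool_rot: [-0.442, 0.552, 0.438, 0.555]
ft_force: [0.0, 0.3, 1.2]
gripper_width: 0.228
```

```bash
python3 st.py
```

```text
t 7.17 clamp xy mm 0.1 52.8 tip z 51.7 F clamp -0.0 0.3 1.2 w 0.228
```

Request:
apply_moves(fingers=[-1,-1,-1,-1], xyz=[[1,0,0],[1.8,0,0],[1.8,0,0],[1.8,0,0]], turn=[0,0,0,0])

```text
time: 7.5
position: [0.5536, -0.1561, 0.0972]
tool_rot: [-0.442, 0.552, 0.438, 0.555]
ft_force: [0.1, 1.8, 1.8]
gripper_width: 0.231
```

```bash
python3 st.py
```

```text
t 7.5 clamp xy mm 0.5 52.8 tip z 50.4 F clamp -0.3 1.8 1.8 w 0.231
```

Request:
apply_moves(fingers=[-1,-1,-1,-1], xyz=[[1,0.4,0],[1,0.4,0],[1,0.4,0],[1,0.4,0]], turn=[0,0,0,0])

```text
time: 7.83
position: [0.5534, -0.1561, 0.0964]
tool_rot: [-0.442, 0.552, 0.438, 0.555]
ft_force: [-0.5, 0.1, 2.9]
gripper_width: 0.226
```

```bash
python3 st.py
```

```text
t 7.83 clamp xy mm 0.3 52.7 tip z 49.6 F clamp -0.5 0.0 2.9 w 0.226
```

Request:
apply_moves(fingers=[-1,-1,-1,-1,-1,-1,-1,-1], xyz=[[0.5,0.3,-2],[0.5,0.3,-4],[0.5,0.3,-6],[0.5,0.3,-8],[0.5,0.3,-10],[0.5,0.3,-12],[0.5,0.3,-12],[0.5,0.3,-12]], turn=[0,0,0,0,0,0,0,0])

```text
time: 8.5
position: [0.5503, -0.1681, 0.0959]
tool_rot: [-0.442, 0.552, 0.438, 0.555]
ft_force: [0.1, 0.7, 4.4]
gripper_width: 0.229
```

```bash
python3 st.py
```

```text
t 8.5 clamp xy mm -0.0 40.3 tip z 49.1 F clamp -0.0 0.7 4.4 w 0.229
```

Request:
apply_moves(fingers=[-1,-1,-1,-1,-1], xyz=[[0,0,-1.2],[0,0,-2.5],[0,0,-3.7],[0,0,-5],[0,0,-5]], turn=[0,0,0,0,0])

```text
time: 8.92
position: [0.5483, -0.1734, 0.0949]
tool_rot: [-0.442, 0.552, 0.438, 0.555]
ft_force: [-0.0, -0.1, -1.1]
gripper_width: 0.228
```

```bash
python3 st.py
```

```text
t 8.92 clamp xy mm -0.8 34.7 tip z 48.1 F clamp 0.0 -0.1 -1.1 w 0.228
```

Upward force is gone, so the tip is probably over the socket. I feel gently for the far wall.

Request:
apply_moves(fingers=[-1,-1,-1,-1], xyz=[[0,-0.8,-1],[0,-0.8,-2],[0,-0.8,-3],[0,-0.8,-3]], turn=[0,0,0,0])

```text
time: 9.25
position: [0.5481, -0.1762, 0.0945]
tool_rot: [-0.441, 0.552, 0.438, 0.555]
ft_force: [1.2, 1.5, -1.5]
gripper_width: 0.232
```

```bash
python3 st.py
```

```text
t 9.25 clamp xy mm -0.3 31.9 tip z 47.7 F clamp 0.8 1.7 -1.5 w 0.232
```

Request:
apply_moves(fingers=[-1,-1,-1], xyz=[[0,0,-1],[0,0,-1.5],[0,0,-1.5]], turn=[0,0,0])

```text
time: 9.5
position: [0.5478, -0.1771, 0.0945]
tool_rot: [-0.441, 0.552, 0.439, 0.555]
ft_force: [0.7, 3.3, -1.2]
gripper_width: 0.229
```

```bash
python3 st.py
```

```text
t 9.5 clamp xy mm -0.4 31.0 tip z 47.7 F clamp -0.0 3.4 -1.2 w 0.229
```

Wall felt: 3.4 N in y with no lift. I back off to the socket centre (y≈+34) and start the insertion.

Request:
apply_moves(fingers=[-1,-1,-1,-1,-1,-1,-1], xyz=[[0,-0.4,1.5],[0,-0.4,2.8],[0,-0.4,2.8],[2,-0.4,2.8],[4,-0.4,2.8],[6,-0.4,2.8],[6,-0.4,2.8]], turn=[0,0,0,0,0,0,0])

```text
time: 10.08
position: [0.5485, -0.1745, 0.0879]
tool_rot: [-0.441, 0.552, 0.439, 0.555]
ft_force: [-0.3, 0.2, -0.6]
gripper_width: 0.23
```

```bash
python3 st.py
```

```text
t 10.08 clamp xy mm -0.3 33.7 tip z 41.1 F clamp -0.4 0.1 -0.6 w 0.23
```

Going in freely. I continue to about 1.5 mm above home.

Request:
apply_moves(fingers=[-1,-1,-1,-1,-1,-1,-1], xyz=[[2,0,0],[4,0,0],[6,0,0],[8,0,0],[10,0,0],[11.5,0,0],[11.5,0,0]], turn=[0,0,0,0,0,0,0])

```text
time: 10.67
position: [0.5484, -0.1743, 0.0759]
tool_rot: [-0.441, 0.552, 0.439, 0.555]
ft_force: [-0.3, -0.0, -1.0]
gripper_width: 0.228
```

```bash
python3 st.py
```

```text
t 10.67 clamp xy mm -0.5 33.8 tip z 29.1 F clamp -0.3 -0.1 -1.0 w 0.228
```

Request:
apply_moves(fingers=[-1,-1,-1,-1], xyz=[[1,0,0],[1.5,0,0],[1.5,0,0],[1.5,0,0]], turn=[0,0,0,0])

```text
time: 11.0
position: [0.5486, -0.1744, 0.0747]
tool_rot: [-0.441, 0.552, 0.439, 0.555]
ft_force: [0.2, -0.0, -0.5]
gripper_width: 0.229
```

```bash
python3 st.py
```

```text
t 11.0 clamp xy mm -0.3 33.8 tip z 27.9 F clamp 0.2 0.0 -0.5 w 0.229
```

Request:
apply_moves(fingers=[-1,-1,-1,-1], xyz=[[0.7,0,0],[1.3,0,0],[1.3,0,0],[1.3,0,0]], turn=[0,0,0,0])

```text
time: 11.33
position: [0.5488, -0.1744, 0.0737]
tool_rot: [-0.441, 0.552, 0.439, 0.555]
ft_force: [-0.5, 1.0, 1.2]
gripper_width: 0.227
```

```bash
python3 st.py
```

```text
t 11.33 clamp xy mm -0.1 33.8 tip z 26.9 F clamp -0.7 0.9 1.2 w 0.227
```

Request:
apply_moves(fingers=[-1,-1,-1,-1], xyz=[[0.7,0,0],[1.4,0,0],[1.4,0,0],[1.4,0,0]], turn=[0,0,0,0])

```text
time: 11.67
position: [0.5489, -0.1745, 0.0725]
tool_rot: [-0.441, 0.552, 0.439, 0.555]
ft_force: [0.2, 0.7, 3.3]
gripper_width: 0.227
```

```bash
python3 st.py
```

```text
t 11.67 clamp xy mm 0.1 33.8 tip z 25.7 F clamp -0.0 0.8 3.3 w 0.227
```

Collar is seated on the cover (about 4.5 N load). I relax the press, release and lift away.

Request:
apply_moves(fingers=[-1,-1,-1,-0.2,-0.2,-0.2,-0.2,-0.2], xyz=[[-1,0,0],[-2,0,0],[-2,0,0],[-2,0,0],[-2,0,0],[-2,0,0],[-2,0,0],[-2,0,0]], turn=[0,0,0,0,0,0,0,0])

```text
time: 12.33
position: [0.5488, -0.1744, 0.0743]
tool_rot: [-0.441, 0.552, 0.439, 0.555]
ft_force: [1.0, -0.1, -0.4]
gripper_width: 0.402
```

```bash
python3 st.py
```

```text
t 12.33 clamp xy mm -0.0 33.8 tip z 27.5 F clamp 1.0 0.2 -0.4 w 0.402
```

Request:
apply_moves(fingers=[-0.2,-0.2,-0.2,-0.2,-0.2,-0.2,-0.2,-0.2,-0.2,-0.2], xyz=[[-5,0,0],[-15,0,0],[-30,0,0],[-50,0,0],[-75,0,0],[-100,0,0],[-100,-20,0],[-100,-45,0],[-100,-60,0],[-100,-60,0]], turn=[0,0,0,0,0,0,0,0,0,0])

```text
time: 13.17
position: [0.6088, -0.1888, 0.1757]
tool_rot: [-0.442, 0.552, 0.438, 0.556]
ft_force: [1.1, 0.3, 0.2]
gripper_width: 0.401
```

```bash
python3 st.py; python3 - <<'E'
from h import *
W=cam('wrist');S=cam('side')
c=np.array([.5413,-.2074]);a=np.radians(-12.9);ey=np.array([-np.sin(a),np.cos(a)])
P=[*(c+.0338*ey)]
w=grab_frame('wrist');s=grab_frame('side')
print('expected collar/top: wrist',proj(W,[[*P,.061],[*P,.123]]).round(),'side',proj(S,[[*P,.061],[*P,.123]]).round())
for im,C in((w,W),(s,S)):
    print([(q.round(1),t[:4]) for q,t in blue(im)[1]])
k=lambda im,f:cv2.resize(im,None,fx=f,fy=f,interpolation=cv2.INTER_CUBIC)
A=k(w[20:300,70:450],1.05);B=k(s[70:200,210:360],A.shape[0]/130)
cv2.imwrite('pics/end.png',np.hstack([A,B])[:,:,::-1])
E
```

```text
t 13.17 clamp xy mm 61.7 33.2 tip z 128.9 F clamp 1.0 0.6 0.2 w 0.401
expected collar/top: wrist [[252. 127.]
 [252. 128.]] side [[283. 133.]
 [285. 112.]]
[(array([493.4,  16.4]), array([469,   0,  43,  36], dtype=int32)), (array([252.6, 128.1]), array([242, 117,  22,  23], dtype=int32))]
[(array([417.2,  80.3]), array([399,  64,  38,  34], dtype=int32)), (array([284.1, 122.5]), array([280, 110,  10,  26], dtype=int32)), (array([287.8, 219.3]), array([280, 200,  17,  40], dtype=int32)), (array([220.4, 321.4]), array([216, 313,  10,  18], dtype=int32))]
```

View pics/end.png

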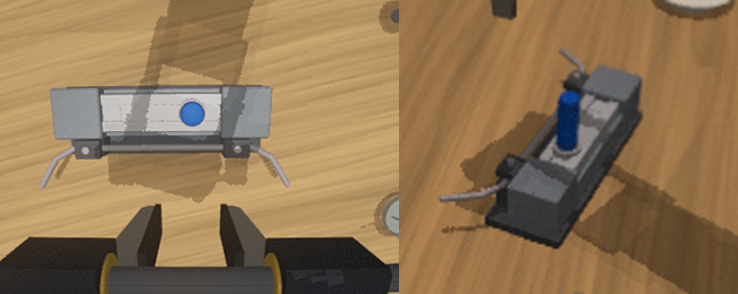

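The final view shows the pin upright at (192,113) in the left half, with its collar flat on the lips in the side view at about (568,152). It is where predicted (wrist 252,128; side 284,122), and the gripper is clear.

```bash
python3 -c "
from rig import *
print(job_done())"
```

```text
the job is handed in; nothing more can be done
None
```

The pin is locked in the clamp, standing upright with its collar on the cover, and the job is handed in at about 13 s.

**What I did:**
1. Took the middle-sized pin from the larger block.
2. Set its tip on the +y end of the groove, at y ≈ +53 mm, pressing about 2 mm down.
3. Slid it until the upward force vanished at y ≈ +35 mm, then felt the socket's far wall at about 3.4 N sideways.
4. Centred it at y ≈ +34 mm, lowered it freely until the collar met the cover, and pressed lightly with about 4–5 N.
5. Relaxed the press, released the pin and lifted clear.

**Last checks:**
- The wrist and side views show the pin within about 1 px of where a home pin should appear.
- The last force readings were within sensor noise.
- The largest force I read was about 4.4 N (about 6 N allowing for the roughly -1.2 N no-load reading). I only read forces at the end of each move.
- I never went near the multitool, patch tube or tumbler. I did not take a separate final picture of them.
- No check failed or disagreed.

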